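# Nest the frit pans in the bench corner

## Robot

A 7-joint arm with a two-finger parallel gripper is mounted at the origin on the work surface. World frame = base frame: x ahead of the robot, y to its left, z up, the work surface at z = 0. Lengths are in m, angles in rad, forces in N, time in s.
With the tool pointing down it reaches from about 0.4 to 0.85 m from the base axis. Payload 10.4 kg.
Tool frame: the origin (TCP) lies at the very end of the fingers, on their centre line; the grasp point (between the pads) lies 19 mm behind it (manip.tcp_to_grasp is the z of the grasp point in the tool frame, in m); z points along the fingers, x is the direction in which the jaws open and shut, and the axes are right-handed (so a half turn about z gives the same grasp; the last joint's range is limited). The gripper opens to 85 mm and grips with 20 to 120 N. Pads are 22 mm wide; open, the fingers measure 114 mm over their backs; the gripper's body (76 mm by 85 mm) begins 54 mm behind the grasp point. The pads swing forward as they close: fully open they stand 13 mm farther back than shut.
Start: joints at [-1.308, 0.332, -0.065, 1.46, 0.022, 1.35, -0.088], TCP at [0.176, 0.6, 0.231] pointing down, gripper open.
Joint ranges: [-2.6, 2.6], [-0.5, 2.12], [-1.47, 1.34], [0.16, 2.42], [-1.27, 4.41], [0.06, 2.06], [-2.6, 2.6]. Speed limits (rad/s): [2.22, 2.22, 2.79, 2.79, 3.14, 3.14, 3.14].

## Interface

Orientations are given as a unit quaternion [x, y, z, w].
In Python, from workcell import manip gives the robot as it stands.
- The arm moves only by the tool servo_tool, never from a script. Its argument "moves" is a list of rows, each an object with "travel": the shift along the tool's x, y, z in mm, a list of three; "dr": the turn, a rotation vector about the tool's x, y, z in degrees, a list of three. A call has 1 to 12 rows; each row shifts and turns the commanded pose from where the row before left it, along the tool's axes as they then stand; what a row does not reach is not made up. A row lasts 1/8 s, in which the tool goes at most 62.5 mm and 10.7 degrees, less where a joint would pass 70% of its speed; a pose out of reach is approached as far as the arm can. A call is refused whole if a number of a shift passes 62.5 or a number of a turn 10.7, either way. A call with a gripper value outside its range is refused whole. "claw" is the closure, from 0 (fully open) to 1 (shut), set as the call begins (left out, the last holds). The fingers move at their own pace and stop on an object; "squeeze" is the grip in N (left out, the last holds). Time passes only in rows, so rows that do not move let the fingers close. It gives the time, the measured TCP pose, the force and the opening at its end, in the units of the state.
- manip.get_obs(): the state, without advancing time (a new reading comes with each control period).
- manip.camera(name): name is "side" or "top" or "wrist"; returns the picture (384x512x3 uint8, blue, green, red); there is no depth.
- manip.calibration(name): a dict with "intrinsics" (3x3 intrinsics, pixels), "view" (4x4, takes a point from world to camera coordinates). Camera axes: x right, y down, z forward; pixel columns grow to the right and rows downward; lengths in m; the calibration is good to about 2 mm. The wrist camera is an equidistant fisheye: a pixel r from the principal point sees the ray r / f radians off the axis. A picture is of the moment at which its call begins: read the wrist's pose just before it. calibration takes no time and is no camera call; for the wrist camera it gives the pose at the moment of the call.
- manip.hand_in(): hands the job in, once; it reports no verdict.
The state is a dict: "clock": time; "joint_pos": joint angles; "joint_velocities": joint speeds; "tau": joint torques, N m; "position": TCP position; "ee_rot": TCP orientation; "ft_force": force on the tool from outside, world axes, zero at the start; "torque": the same for the moment, N m; "grip_width": opening from 0.0 (shut) to 1.0 (fully open).
Only numpy, scipy, OpenCV 4.12 (cv2) and the standard library are available. Lean on these libraries where they do the work, as an engineer would, in place of code of your own. Each camera call takes 0.05 s, during which the arm holds its last target. There are 200 camera calls.

## Task

Without lifting it, slide the large blue-handled pan fully home into the corner stop so that it touches both rails, with its handle turned round to point out of the corner, away from the torch. Then nest the medium red-handled pan in it, and the small yellow-handled pan in that one, each upright and sitting right down on the floor of the pan below, with all three handles fanned out at least 45 degrees from one another. Leave the torch, rod pot, jar and black tin alone, and let go of everything.

Things in the scene. Friction and masses are not known exactly. Their poses are not given: they have to be found in the camera images.
- stop: The corner stop: two straight green-painted rails fixed to the bench, 14 mm high, 10 thick, 112 long, meeting at a right angle. The origin, at bench level, is where the large pan's axis stands when it is fully home (touching both rails). +x points into the corner (inside corner 78 mm along it), midway between the rails; -x points out of the open side.
- torch: A bench torch bolted to the bench, just behind the corner: base 70 x 80, brass burner up to 156 mm high. The origin is the centre of its base at bench level; everything of it lies within 60 mm of the vertical through the origin, apart from two hoses behind it that nothing can touch.
- large_center (a point): The large pan: open, round, steel, blue handle. Rim radius 60, base radius 54, 56 tall, wall 3, floor 4, about 0.6 kg. This point is on its axis, 28 above its underside; z is the axis, x runs along the handle. It slides on the bench: pushing its handle sideways near the end turns it while it creeps some 25 mm per radian that way; closed fingers can also push its inner wall from inside.
- large_tip (a point): Outer end of the large pan's blue handle, 145 mm from the pan's axis, 68 above its underside. The handle is a straight flat-sided bar, 12 wide, 20 tall (z 58 to 78 from the pan's underside), running level from 55 to 145 from the axis; a bracket 12 wide joins it to the wall.
- medium_center (a point): The medium pan: open, round, steel, red handle. Rim radius 50, base radius 44, 54 tall, wall 3, floor 4, about 0.25 kg. This point is on its axis, 27 above its underside; z is the axis, x runs along the handle. Nested in the large pan this point is 3 mm above the large pan's, and its handle passes 4 mm over that rim; it cannot go down where handles coincide.
- medium_tip (a point): Outer end of the medium pan's red handle, 130 mm from the pan's axis, 66 above its underside. The handle is a straight flat-sided bar, 12 wide, 20 tall (z 56 to 76 from the pan's underside), running level from 45 to 130 from the axis; a bracket 12 wide joins it to the wall.
- small_center (a point): The small pan: open, round, steel, yellow handle. Rim radius 40, base radius 34, 52 tall, wall 3, floor 4, about 0.18 kg. This point is on its axis, 26 above its underside; z is the axis, x runs along the handle. Nested in the medium pan this point is 3 mm above the medium pan's, and its handle passes 4 mm over that rim.
- small_tip (a point): Outer end of the small pan's yellow handle, 115 mm from the pan's axis, 64 above its underside. The handle is a straight flat-sided bar, 12 wide, 20 tall (z 54 to 74 from the pan's underside), running level from 35 to 115 from the axis; a bracket 12 wide joins it to the wall.
- rodpot_center (a point): A dark steel pot of glass rods, radius 30, 85 tall, rods reaching 185 mm; loose, to be left alone. Point on its axis, 42.5 above its underside.
- jar_center (a point): A jar with a white lid, radius 29, 85 tall; loose, to be left alone. It stands on one side of the large pan, where it blocks the handle's swing that way. Point on its axis, 42.5 above its underside.
- tin_center (a point): A flat black tin, radius 31, 26 tall; loose, to be left alone. It stands on the other side of the large pan, low enough for the handle to pass over. Point at its centre.
Not all that is in view belongs to the job. What is shaped like the part that bears small_center but turquoise is not meant.

How it is judged:
By the outcome, as a careful person would: the job done as asked, in the order asked, and still so for the second after the job is handed in, with the robot touching nothing.
It also fails if it takes over 72 s, if anything falls off the work surface, if the arm or the gripper's body presses on something with over 40 N, if the wrist force passes 120 N, or if a joint passes its speed limit or range.

## Working session

There is one attempt and no reset: what is moved stays moved. The work goes in short steps, Python scripts to look and compute and a tool call to move; the robot and the scene stay as the last step left them, time stands still between calls to the robot, and variables do not carry over. Pictures are saved under pics/ and viewed, on a budget of 10 in all, crops included, one or two more only if the job needs it, and the job is handed in when it is done.

Besides the shell and the picture viewer there is one more tool, called after "Call:" as a command line: name --argument value ..., lists and objects as JSON in quotes. servo_tool: Moves the arm, as the interface text tells. Its arguments: {"type":"object","properties":{"moves":{"type":"array","items":{"type":"object","properties":{"travel":{"type":"array","items":{"type":"number"}},"dr":{"type":"array","items":{"type":"number"}}}}},"claw":{"type":"number"},"squeeze":{"type":"number"}},"required":["moves"]}

```bash
ls; mkdir -p pics; python3 - <<'E'
from workcell import manip
import cv2,numpy as np
o=manip.get_obs();print(o['clock'],o['position'],o['ee_rot'],manip.tcp_to_grasp)
for n in ['top','side']:
    im=manip.camera(n);cv2.imwrite(f'pics/{n}0.png',im)
    c=manip.calibration(n);print(n,np.round(c['intrinsics'],1).tolist(),np.round(c['view'],3).tolist())
E
```

```text
pics
0.0 [0.17613693 0.59928538 0.23052524] [ 8.00606685e-01  5.99189826e-01 -5.19355938e-04  4.67701607e-04] -0.0187
top [[407.1, 0.0, 259.7], [0.0, 407.1, 186.5], [0.0, 0.0, 1.0]] [[0.005, -1.0, 0.019, -0.045], [-0.989, -0.008, -0.146, 0.525], [0.146, -0.018, -0.989, 1.187], [0.0, 0.0, 0.0, 1.0]]
side [[411.5, 0.0, 260.0], [0.0, 411.5, 188.3], [0.0, 0.0, 1.0]] [[0.763, -0.647, 0.015, -0.398], [-0.446, -0.542, -0.713, 0.266], [0.469, 0.537, -0.701, 1.071], [0.0, 0.0, 0.0, 1.0]]
```

View pics/top0.png

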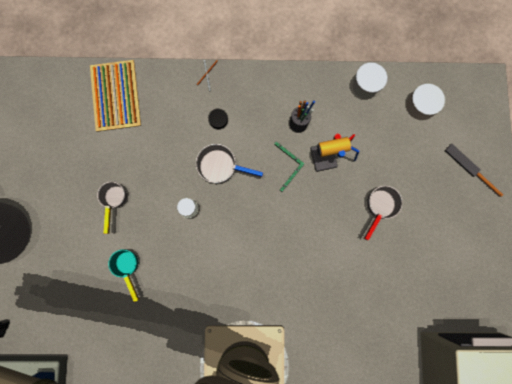

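View pics/side0.png

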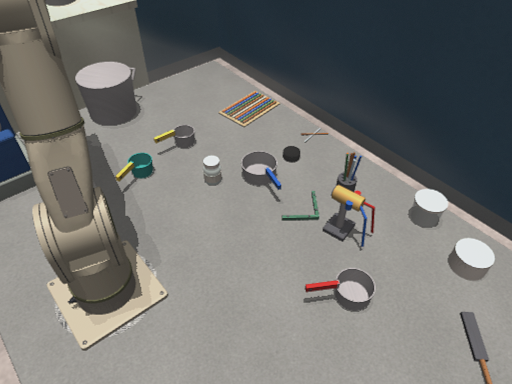

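The top view shows the large pan at (217,165) with its handle tip at (262,175). The medium pan is at (383,203), the small grey one at (115,195), and the decoy turquoise one at (124,262). The stop corner is at (302,163) with the torch to its right. The tin is at (218,119) and the jar at (187,208). The side view agrees.

```bash
cat > h.py <<'E'
from workcell import manip
import cv2,numpy as np
from scipy.spatial.transform import Rotation as R
def ray(cal,uv,wrist=False):
    K=cal['intrinsics'];V=np.array(cal['view']);uv=np.atleast_2d(uv).astype(float)
    d=np.c_[(uv[:,0]-K[0][2])/K[0][0],(uv[:,1]-K[1][2])/K[1][1],np.ones(len(uv))]
    if wrist:
        t=np.hypot(d[:,0],d[:,1])+1e-12
        d=np.c_[d[:,:2]/t[:,None]*np.sin(t)[:,None],np.cos(t)]
    return -V[:3,:3].T@V[:3,3], d@V[:3,:3]
def plane(cal,uv,z,wrist=False):
    o,d=ray(cal,uv,wrist);return (o+d*((z-o[2])/d[:,2])[:,None])[:,:2]
def proj(cal,P,wrist=False):
    K=cal['intrinsics'];V=np.array(cal['view']);c=np.atleast_2d(P)@V[:3,:3].T+V[:3,3]
    if wrist:
        r=np.hypot(c[:,0],c[:,1])+1e-12;t=np.arctan2(r,c[:,2]);q=c[:,:2]/r[:,None]*t[:,None]
    else: q=c[:,:2]/c[:,2:]
    return q*[K[0][0],K[1][1]]+[K[0][2],K[1][2]]
HUE={'blue':(105,125),'red':None,'yellow':(24,34),'green':(60,82),'turq':(83,95)}
def mask(im,c,smin=120,vmin=60):
    h,s,v=cv2.split(cv2.cvtColor(im,cv2.COLOR_BGR2HSV))
    m=(s>smin)&(v>vmin)
    m&=((h<6)|(h>174)) if c=='red' else (h>=HUE[c][0])&(h<=HUE[c][1])
    return m.astype('uint8')
def blobs(m,amin=15):
    n,l,st,ce=cv2.connectedComponentsWithStats(m)
    return [(ce[i],st[i,4],np.argwhere(l==i)[:,::-1]) for i in range(1,n) if st[i,4]>=amin]
def line(P):
    c=P.mean(0);w,v=np.linalg.eigh(np.cov((P-c).T));d=v[:,1];t=(P-c)@d
    return c,d,t.min(),t.max(),np.sqrt(w[0])
E
python3 - <<'E'
from h import *
im=cv2.imread('pics/top0.png');cal=manip.calibration('top')
for c,z in [('blue',.078),('red',.076),('yellow',.074),('green',.014),('turq',.05)]:
    for ce,a,p in blobs(mask(im,c)):
        P=plane(cal,p,z);cc,d,t0,t1,s=line(P)
        print(c,ce.round(),a,'c',cc.round(3),'ang',np.degrees(np.arctan2(d[1],d[0])).round(1),'ends',(cc+t0*d).round(3),(cc+t1*d).round(3),s.round(4))
h,s,v=cv2.split(cv2.cvtColor(im,cv2.COLOR_BGR2HSV))
for ce,a,p in blobs(((v>170)&(s<60)).astype('uint8'),40):
    print('white',ce.round(),a,plane(cal,ce,.004).round(3),plane(cal,ce,.085).round(3))
for ce,a,p in blobs((v<45).astype('uint8'),40): print('dark',ce.round(),a,plane(cal,ce,.026).round(3))
print(manip.calibration('wrist'))
E
```

```text
blue [123.  93.] 78 c [0.801 0.37 ] ang -171.4 ends [0.891 0.384] [0.709 0.357] 0.0011
blue [101.  96.] 83 c [0.789 0.435] ang -171.4 ends [0.88  0.449] [0.699 0.422] 0.0012
blue [355. 149.] 21 c [ 0.633 -0.323] ang 55.8 ends [ 0.626 -0.333] [ 0.639 -0.314] 0.0023
blue [341. 153.] 34 c [ 0.62  -0.282] ang 120.1 ends [ 0.626 -0.291] [ 0.615 -0.274] 0.0046
blue [248. 171.] 132 c [ 0.566 -0.008] ang 75.7 ends [ 0.556 -0.047] [0.576 0.031] 0.0041
red [337. 136.] 30 c [ 0.674 -0.271] ang 111.6 ends [ 0.678 -0.28 ] [ 0.67  -0.261] 0.0041
red [352. 137.] 19 c [ 0.672 -0.315] ang 135.6 ends [ 0.68  -0.323] [ 0.666 -0.309] 0.0026
red [373. 227.] 143 c [ 0.404 -0.369] ang 148.7 ends [ 0.439 -0.39 ] [ 0.369 -0.348] 0.0043
yellow [335. 145.] 102 c [ 0.647 -0.264] ang 101.6 ends [ 0.656 -0.307] [ 0.638 -0.222] 0.0031
yellow [106. 220.] 138 c [0.418 0.399] ang 178.9 ends [0.454 0.398] [0.382 0.399] 0.0044
yellow [131. 289.] 147 c [0.226 0.319] ang -154.6 ends [0.259 0.335] [0.194 0.304] 0.0044
green [287. 152.] 28 c [ 0.637 -0.127] ang 52.2 ends [ 0.622 -0.145] [ 0.652 -0.107] 0.0016
green [300. 1
[... 1529 characters left out ...]
-0.23 ]]
dark [ 12. 232.] 1368 [[0.385 0.69 ]]
dark [  3. 327.] 105 [[0.115 0.69 ]]
dark [466. 337.] 435 [[ 0.09  -0.645]]
dark [246. 348.] 220 [[ 0.057 -0.004]]
dark [ 42. 368.] 737 [[0.003 0.572]]
dark [250. 368.] 485 [[ 0.002 -0.017]]
dark [220. 380.] 101 [[-0.03   0.068]]
{'intrinsics': array([[297.31863964,   0.        , 262.13258629],
       [  0.        , 297.31863964, 190.29782398],
       [  0.        ,   0.        ,   1.        ]]), 'view': array([[ 0.28167389,  0.95950947, -0.00118263, -0.62479117],
       [ 0.91616644, -0.26858343,  0.29749284, -0.03900077],
       [ 0.28512957, -0.08487945, -0.95472332,  0.38083112],
       [ 0.        ,  0.        ,  0.        ,  1.        ]])}
```

```bash
cat >> h.py <<'E'
def down(phi): # tool down, jaw axis at world angle phi (deg)
    a=np.radians(phi);x=np.array([np.cos(a),np.sin(a),0]);z=np.array([0,0,-1.])
    return R.from_matrix(np.c_[x,np.cross(z,x),z])
def yaw(q): 
    x=R.from_quat(q).as_matrix()[:,0];return np.degrees(np.arctan2(x[1],x[0]))
def rows(p,phi,n,start=None,rnd=1):
    """straight world move in n rows to TCP p, jaw angle phi"""
    o=manip.get_obs();p0,R0=(o['position'],R.from_quat(o['ee_rot'])) if start is None else (np.array(start[0]),down(start[1]))
    v=(R0.inv()*down(phi)).as_rotvec();dp=(np.array(p)-p0)*1000/n
    for k in range(n):
        Rk=R0*R.from_rotvec(v*k/n)
        print('{"travel":%s,"dr":%s},'%([round(float(x),rnd) for x in Rk.inv().apply(dp)],[round(float(x),rnd) for x in np.degrees(v)/n]),end='')
    print('|dp',(dp*n).round(),'turn',np.degrees(v).round(1))
E
python3 - <<'E'
from h import *
rows([.50,-.02,.30],-14,12)
E
```

```text
{"travel":[-41.9, 40.4, -5.7],"dr":[0.0, 0.0, 7.3]},{"travel":[-36.4, 45.4, -5.7],"dr":[0.0, 0.0, 7.3]},{"travel":[-30.4, 49.7, -5.7],"dr":[0.0, 0.0, 7.3]},{"travel":[-23.8, 53.2, -5.7],"dr":[0.0, 0.0, 7.3]},{"travel":[-16.8, 55.8, -5.8],"dr":[0.0, 0.0, 7.3]},{"travel":[-9.6, 57.4, -5.8],"dr":[0.0, 0.0, 7.3]},{"travel":[-2.2, 58.2, -5.8],"dr":[0.0, 0.0, 7.3]},{"travel":[5.2, 58.0, -5.8],"dr":[0.0, 0.0, 7.3]},{"travel":[12.5, 56.9, -5.8],"dr":[0.0, 0.0, 7.3]},{"travel":[19.6, 54.8, -5.8],"dr":[0.0, 0.0, 7.3]},{"travel":[26.4, 51.9, -5.8],"dr":[0.0, 0.0, 7.3]},{"travel":[32.8, 48.1, -5.8],"dr":[0.0, 0.0, 7.3]},|dp [ 324. -619.   69.] turn [ 0.1  0.1 87.6]
```

Call:
servo_tool --moves '[{"travel": [-41.9,40.4,-5.7],"dr": [0,0,7.3]},{"travel": [-36.4,45.4,-5.7],"dr": [0,0,7.3]},{"travel": [-30.4,49.7,-5.7],"dr": [0,0,7.3]},{"travel": [-23.8,53.2,-5.7],"dr": [0,0,7.3]},{"travel": [-16.8,55.8,-5.8],"dr": [0,0,7.3]},{"travel": [-9.6,57.4,-5.8],"dr": [0,0,7.3]},{"travel": [-2.2,58.2,-5.8],"dr": [0,0,7.3]},{"travel": [5.2,58,-5.8],"dr": [0,0,7.3]},{"travel": [12.5,56.9,-5.8],"dr": [0,0,7.3]},{"travel": [19.6,54.8,-5.8],"dr": [0,0,7.3]},{"travel": [26.4,51.9,-5.8],"dr": [0,0,7.3]},{"travel": [32.8,48.1,-5.8],"dr": [0,0,7.3]}]'

```text
clock: 1.6
position: [0.5005, -0.0213, 0.3006]
ee_rot: [0.992, -0.124, 0.0, -0.0]
ft_force: [0.8, 0.4, -0.2]
grip_width: 1.001
```

```bash
python3 - <<'E'
from h import *
o=manip.get_obs();print(o['clock'],o['position'],yaw(o['ee_rot']),o['joint_pos'].round(2) if hasattr(o['joint_pos'],'round') else o['joint_pos'])
cal=manip.calibration('wrist');im=manip.camera('wrist');cv2.imwrite('pics/w1.png',im)
import pickle;pickle.dump(cal,open('w1.pkl','wb'))
for c,z in [('blue',.078),('green',.014)]:
    for ce,a,p in blobs(mask(im,c,100,40),40):
        P=plane(cal,p,z,1);cc,d,t0,t1,s=line(P)
        print(c,ce.round(),a,'c',cc.round(3),'ang',np.degrees(np.arctan2(d[1],d[0])).round(1),'ends',(cc+t0*d).round(3),(cc+t1*d).round(3),s.round(4))
E
```

```text
1.6 [ 0.50052061 -0.02128468  0.30063693] -14.19875544400664 [-0.65  0.    0.61  1.7  -0.    1.44 -0.29]
blue [310. 137.] 671 c [ 0.566 -0.006] ang 76.0 ends [ 0.556 -0.047] [0.576 0.034] 0.0038
blue [464. 239.] 95 c [ 0.794 -0.222] ang 135.2 ends [ 0.823 -0.25 ] [ 0.755 -0.183] 0.0015
blue [473. 258.] 62 c [ 0.82 -0.27] ang 131.5 ends [ 0.836 -0.288] [ 0.803 -0.25 ] 0.0019
```

View pics/w1.png

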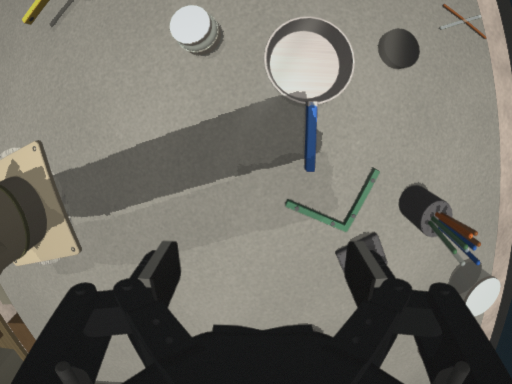

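The wrist view shows the large pan at (309,60), its handle tip at (310,170), the rail corner at (346,226) and the jar at (193,28), all clear of the gripper. Next I fit the rails.

```bash
python3 - <<'E'
from h import *
import pickle
im=cv2.imread('pics/w1.png');cal=pickle.load(open('w1.pkl','rb'))
b,g,r=[x.astype(int) for x in cv2.split(im)]
m=((g>r+15)&(g>b+8)).astype('uint8');m[260:]=0
for ce,a,p in blobs(m,100):
    print(ce.round(),a)
    q=p[(p[:,0]<335)];w=p[p[:,0]>358]
    L=[]
    for s in (q,w):
        P=plane(cal,s,.012,1);cc,d,t0,t1,sg=line(P)
        if d[1]<0:d=-d
        L.append((cc,d));print(cc.round(4),np.degrees(np.arctan2(d[1],d[0])).round(1),sg.round(4))
    (c1,d1),(c2,d2)=L
    t=np.linalg.solve(np.c_[d1,-d2],c2-c1);X=c1+t[0]*d1
    bi=(d1+d2)/np.linalg.norm(d1+d2);print('corner',X,'out',np.degrees(np.arctan2(bi[1],bi[0])),'home',X+bi*.0851)
rows([.565,-.016,.15],-14,4)
rows([.565,-.016,.049],-14,4,start=([.565,-.016,.15],-14))
E
```

```text
[337. 208.] 813
[ 0.5503 -0.1322] 141.3 0.0034
[ 0.6496 -0.1148] 53.4 0.0031
corner [ 0.60441706 -0.17564207] out 97.3355339099027 home [ 0.59355151 -0.09123857]
{"travel":[14.1, -7.2, 37.9],"dr":[0.0, -0.0, -0.3]},{"travel":[14.2, -7.1, 37.9],"dr":[0.0, -0.0, -0.3]},{"travel":[14.2, -7.1, 37.9],"dr":[0.0, -0.0, -0.3]},{"travel":[14.3, -7.0, 37.9],"dr":[0.0, -0.0, -0.3]},|dp [  62.   13. -151.] turn [ 0.1 -0.2 -1. ]
{"travel":[0.0, 0.0, 25.2],"dr":[0.0, 0.0, 0.0]},{"travel":[0.0, 0.0, 25.2],"dr":[0.0, 0.0, 0.0]},{"travel":[0.0, 0.0, 25.2],"dr":[0.0, 0.0, 0.0]},{"travel":[0.0, 0.0, 25.2],"dr":[0.0, 0.0, 0.0]},|dp [   0.    0. -101.] turn [0. 0. 0.]
```

Call:
servo_tool --moves '[{"travel": [14.0,-7.2,37.9],"dr": [0,0,0]},{"travel": [14.0,-7.1,37.9],"dr": [0,0,0]},{"travel": [14.0,-7.1,37.9],"dr": [0,0,0]},{"travel": [14.0,-7.0,37.9],"dr": [0,0,0]},{"travel": [0,0,25],"dr": [0,0,0]},{"travel": [0,0,25],"dr": [0,0,0]},{"travel": [0,0,25],"dr": [0,0,0]},{"travel": [0,0,25],"dr": [0,0,0]},{"travel": [0,0,0],"dr": [0,0,0]}]' --claw 0.3 --squeeze 50

```text
clock: 2.78
position: [0.5597, -0.0055, 0.0472]
ee_rot: [0.993, -0.122, -0.002, 0.001]
ft_force: [0.4, -0.5, -0.2]
grip_width: 0.701
```

Call:
servo_tool --moves '[{"travel": [0,0,0]},{"travel": [0,0,0]},{"travel": [0,0,0]},{"travel": [0,0,0]}]' --claw 1 --squeeze 50

```text
$.moves[0]: bad value
```

Call:
servo_tool --moves '[{"travel": [4,6,0],"dr": [0,0,0]},{"travel": [0,0,0],"dr": [0,0,0]}]'

```text
clock: 3.02
position: [0.5647, -0.0132, 0.0501]
ee_rot: [0.993, -0.122, 0.001, -0.0]
ft_force: [1.6, -0.2, 0.3]
grip_width: 0.701
```

```bash
python3 - <<'E'
from h import *
o=manip.get_obs();print(o['clock'],o['position'],yaw(o['ee_rot']))
E
```

```text
3.025 [ 0.56465518 -0.01317831  0.05008893] -14.040363712321225
```

Call:
servo_tool --moves '[{"travel": [0,0,0],"dr": [0,0,0]},{"travel": [0,0,0],"dr": [0,0,0]},{"travel": [0,0,0],"dr": [0,0,0]},{"travel": [0,0,0],"dr": [0,0,0]},{"travel": [0,0,0],"dr": [0,0,0]}]' --claw 1 --squeeze 50

```text
clock: 3.65
position: [0.5643, -0.0122, 0.0492]
ee_rot: [0.993, -0.122, 0.0, -0.0]
ft_force: [2.5, -0.0, 1.4]
grip_width: 0.131
```

Call:
servo_tool --moves '[{"travel": [0,8,0],"dr": [0,0,0]},{"travel": [0,15,0],"dr": [0,0,0]},{"travel": [0,15,0],"dr": [0,0,0]},{"travel": [0,15,0],"dr": [0,0,0]},{"travel": [0,15,0],"dr": [0,0,0]},{"travel": [0,8,0],"dr": [0,0,0]},{"travel": [-5.7,-0.2,0],"dr": [0,0,3]},{"travel": [-11.4,-0.6,0],"dr": [0,0,6]},{"travel": [-11.4,-0.6,0],"dr": [0,0,6]}]'

```text
clock: 4.78
position: [0.519, -0.0769, 0.0492]
ee_rot: [0.968, -0.252, 0.001, 0.001]
ft_force: [1.8, -3.1, 4.1]
grip_width: 0.131
```

Call:
servo_tool --moves '[{"travel": [-11.4,-0.6,0],"dr": [0,0,6]},{"travel": [-11.4,-0.6,0],"dr": [0,0,6]},{"travel": [-11.4,-0.6,0],"dr": [0,0,6]},{"travel": [-11.4,-0.6,0],"dr": [0,0,6]},{"travel": [-11.4,-0.6,0],"dr": [0,0,6]},{"travel": [-11.4,-0.6,0],"dr": [0,0,6]},{"travel": [-11.4,-0.6,0],"dr": [0,0,6]},{"travel": [-11.4,-0.6,0],"dr": [0,0,6]},{"travel": [-11.4,-0.6,0],"dr": [0,0,6]},{"travel": [-11.4,-0.6,0],"dr": [0,0,6]},{"travel": [-11.4,-0.6,0],"dr": [0,0,6]},{"travel": [-11.4,-0.6,0],"dr": [0,0,6]}]'

```text
clock: 6.28
position: [0.4639, 0.0386, 0.0489]
ee_rot: [-0.634, 0.773, -0.0, -0.001]
ft_force: [-6.1, -7.1, 11.3]
grip_width: 0.138
```

Call:
servo_tool --moves '[{"travel": [-11.4,-0.6,0],"dr": [0,0,6]},{"travel": [-5.7,-0.2,0],"dr": [0,0,3]},{"travel": [0,0,0],"dr": [0,0,0]}]'

```text
clock: 6.65
position: [0.4687, 0.0554, 0.0488]
ee_rot: [-0.573, 0.82, -0.0, -0.001]
ft_force: [-5.0, -5.2, 10.7]
grip_width: 0.129
```

```bash
python3 - <<'E'
from h import *
o=manip.get_obs();print(o['clock'],o['position'],yaw(o['ee_rot']),np.round(o['joint_pos'],2),o['ft_force'])
cal=manip.calibration('wrist');im=manip.camera('wrist');cv2.imwrite('pics/w2.png',im)
for ce,a,p in blobs(mask(im,'blue',100,40),40):
        P=plane(cal,p,.078,1);cc,d,t0,t1,s=line(P)
        print(ce.round(),a,'c',cc.round(3),'ang',np.degrees(np.arctan2(d[1],d[0])).round(1),'ends',(cc+t0*d).round(3),(cc+t1*d).round(3),s.round(4))
E
```

```text
6.65 [0.46865858 0.05543375 0.04884398] -110.11378148867257 [-1.02  0.27  0.9   2.09 -0.27  0.91 -1.89] [-4.97634543 -5.24313335 10.68658386]
[263. 247.] 4145 c [0.48  0.052] ang 159.1 ends [0.515 0.038] [0.436 0.068] 0.0033
```

View pics/w2.png

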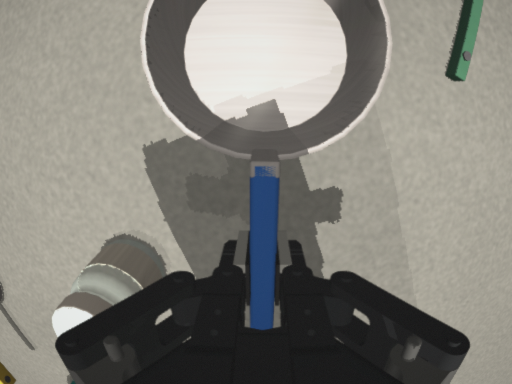

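The handle is now at about 160° and the pan is still on the bench. The jar is untouched, at (100,290). Now I regrip with the wrist turned half round.

Call:
servo_tool --moves '[{"travel": [0,0,0],"dr": [0,0,0]},{"travel": [0,0,0],"dr": [0,0,0]},{"travel": [0,0,-25],"dr": [0,0,0]},{"travel": [0,0,-35],"dr": [0,0,0]},{"travel": [0,0,0],"dr": [0,0,-10.6]},{"travel": [0,0,0],"dr": [0,0,-10.6]},{"travel": [0,0,0],"dr": [0,0,-10.6]},{"travel": [0,0,0],"dr": [0,0,-10.6]},{"travel": [0,0,0],"dr": [0,0,-10.6]},{"travel": [0,0,0],"dr": [0,0,-10.6]},{"travel": [0,0,0],"dr": [0,0,-10.6]},{"travel": [0,0,0],"dr": [0,0,-10.6]}]' --claw 0.6

```text
clock: 8.2
position: [0.4691, 0.0572, 0.1087]
ee_rot: [0.977, -0.215, -0.0, 0.0]
ft_force: [-0.0, 0.2, 0.9]
grip_width: 0.404
```

Call:
servo_tool --moves '[{"travel": [0,0,0],"dr": [0,0,-10.6]},{"travel": [0,0,0],"dr": [0,0,-10.6]},{"travel": [0,0,0],"dr": [0,0,-10.6]},{"travel": [0,0,0],"dr": [0,0,-10.6]},{"travel": [0,0,0],"dr": [0,0,-10.6]},{"travel": [0,0,0],"dr": [0,0,-10.6]},{"travel": [0,0,0],"dr": [0,0,-10.6]},{"travel": [0,0,0],"dr": [0,0,-10.6]},{"travel": [0,0,0],"dr": [0,0,-10.6]},{"travel": [0,0,0],"dr": [0,0,0]}]'

```text
clock: 9.45
position: [0.4692, 0.0571, 0.1087]
ee_rot: [0.818, 0.575, -0.0, -0.0]
ft_force: [-0.7, 0.8, 0.3]
grip_width: 0.402
```

```bash
python3 - <<'E'
from h import *
o=manip.get_obs();print(o['clock'],o['position'],yaw(o['ee_rot']),np.round(o['joint_pos'],2),o['ft_force'])
rows([.4687,.0545,.0495],70,4)
E
```

```text
9.45 [0.46916632 0.05710167 0.10874307] 70.16834332371562 [-0.83  0.11  0.65  2.03 -0.08  1.03  1.08] [-0.66922388  0.75510752  0.27093294]
{"travel":[-0.6, 0.1, 14.8],"dr":[-0.0, 0.0, 0.0]},{"travel":[-0.6, 0.1, 14.8],"dr":[-0.0, 0.0, 0.0]},{"travel":[-0.7, 0.1, 14.8],"dr":[-0.0, 0.0, 0.0]},{"travel":[-0.7, 0.1, 14.8],"dr":[-0.0, 0.0, 0.0]},|dp [ -0.  -3. -59.] turn [-0.   0.   0.2]
```

Call:
servo_tool --moves '[{"travel": [-0.6,0,14.8],"dr": [0,0,0]},{"travel": [-0.6,0,14.8],"dr": [0,0,0]},{"travel": [-0.6,0,14.8],"dr": [0,0,0]},{"travel": [-0.6,0,14.6],"dr": [0,0,0]},{"travel": [0,0,0],"dr": [0,0,0]}]'

```text
clock: 10.07
position: [0.4677, 0.0545, 0.0486]
ee_rot: [0.818, 0.575, -0.001, -0.0]
ft_force: [-0.1, -0.7, 0.8]
grip_width: 0.401
```

Call:
servo_tool --moves '[{"travel": [0,0,0],"dr": [0,0,0]},{"travel": [0,0,0],"dr": [0,0,0]},{"travel": [0,0,0],"dr": [0,0,0]},{"travel": [0,0,0],"dr": [0,0,0]}]' --claw 1

```text
clock: 10.58
position: [0.4688, 0.0547, 0.0503]
ee_rot: [0.818, 0.575, 0.0, 0.0]
ft_force: [-1.1, -2.7, 5.7]
grip_width: 0.128
```

Call:
servo_tool --moves '[{"travel": [5.7,0.2,0],"dr": [0,0,3]},{"travel": [11.4,0.6,0],"dr": [0,0,6]},{"travel": [11.4,0.6,0],"dr": [0,0,6]},{"travel": [11.4,0.6,0],"dr": [0,0,6]},{"travel": [11.4,0.6,0],"dr": [0,0,6]},{"travel": [11.4,0.6,0],"dr": [0,0,6]},{"travel": [11.4,0.6,0],"dr": [0,0,6]},{"travel": [11.4,0.6,0],"dr": [0,0,6]},{"travel": [11.4,0.6,0],"dr": [0,0,6]},{"travel": [11.4,0.6,0],"dr": [0,0,6]},{"travel": [11.4,0.6,0],"dr": [0,0,6]},{"travel": [0,0,0],"dr": [0,0,0]}]'

```text
clock: 12.08
position: [0.5574, 0.1275, 0.0502]
ee_rot: [0.998, 0.063, -0.0, -0.001]
ft_force: [-4.2, 1.7, 9.9]
grip_width: 0.131
```

```bash
python3 - <<'E'
from h import *
o=manip.get_obs();print(o['clock'],o['position'],yaw(o['ee_rot']),np.round(o['joint_pos'],2),o['ft_force'])
cal=manip.calibration('wrist');im=manip.camera('wrist');cv2.imwrite('pics/w3.png',im)
for ce,a,p in blobs(mask(im,'blue',100,40),40):
        P=plane(cal,p,.078,1);cc,d,t0,t1,s=line(P)
        print(ce.round(),a,'c',cc.round(3),'ang',np.degrees(np.arctan2(d[1],d[0])).round(1),'ends',(cc+t0*d).round(3),(cc+t1*d).round(3),s.round(4))
e=np.array([.5936,-.0912])+.109*np.array([np.cos(np.radians(97.3)),np.sin(np.radians(97.3))]);print(e)
rows([*e,o['position'][2]],7,8)
E
```

```text
12.075 [0.55744151 0.12752352 0.05019403] 7.1860521149180165 [-0.92  0.48  0.77  1.83 -0.4   0.99  0.14] [-4.24474218  1.66607623  9.86064269]
[262. 255.] 3719 c [0.556 0.136] ang 96.5 ends [0.561 0.091] [0.552 0.17 ] 0.0034
[0.57974996 0.01691649]
{"travel":[1.0, 14.1, -0.0],"dr":[-0.0, 0.0, 0.0]},{"travel":[1.0, 14.1, -0.0],"dr":[-0.0, 0.0, 0.0]},{"travel":[1.1, 14.1, -0.0],"dr":[-0.0, 0.0, 0.0]},{"travel":[1.1, 14.1, -0.0],"dr":[-0.0, 0.0, 0.0]},{"travel":[1.1, 14.1, -0.0],"dr":[-0.0, 0.0, 0.0]},{"travel":[1.1, 14.1, -0.0],"dr":[-0.0, 0.0, 0.0]},{"travel":[1.1, 14.1, 0.0],"dr":[-0.0, 0.0, 0.0]},{"travel":[1.1, 14.1, 0.0],"dr":[-0.0, 0.0, 0.0]},|dp [  22. -111.   -0.] turn [-0.1  0.   0.2]
```

View pics/w3.png

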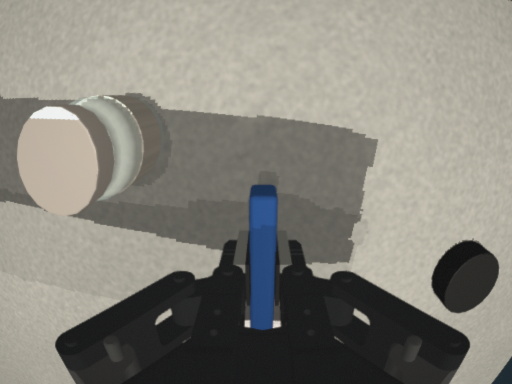

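Handle is at 97°, with the jar at (75,160) and the tin at (465,275) untouched. Sliding home.

Call:
servo_tool --moves '[{"travel": [1,8,0],"dr": [0,0,0]},{"travel": [1.1,15,0],"dr": [0,0,0]},{"travel": [1.1,15,0],"dr": [0,0,0]},{"travel": [1.1,15,0],"dr": [0,0,0]},{"travel": [1.1,15,0],"dr": [0,0,0]},{"travel": [1.1,15,0],"dr": [0,0,0]},{"travel": [1.1,12,0],"dr": [0,0,0]},{"travel": [1.1,8,0],"dr": [0,0,0]},{"travel": [0,3,0],"dr": [0,0,0]},{"travel": [0,0,0],"dr": [0,0,0]}]'

```text
clock: 13.38
position: [0.5801, 0.024, 0.0504]
ee_rot: [0.998, 0.064, 0.001, -0.001]
ft_force: [-0.5, 4.2, 5.5]
grip_width: 0.134
```

Call:
servo_tool --moves '[{"travel": [0,3,0],"dr": [0,0,0]},{"travel": [0,3,0],"dr": [0,0,0]},{"travel": [0,2,0],"dr": [0,0,0]},{"travel": [0,0,0],"dr": [0,0,0]}]'

```text
clock: 13.88
position: [0.5806, 0.0204, 0.0504]
ee_rot: [0.998, 0.066, -0.0, -0.004]
ft_force: [-6.3, 16.4, 11.1]
grip_width: 0.13
```

Call:
servo_tool --moves '[{"travel": [0,2,0],"dr": [0,0,0]},{"travel": [0,2,0],"dr": [0,0,0]},{"travel": [0,0,0],"dr": [0,0,0]}]'

```text
clock: 14.25
position: [0.5804, 0.02, 0.0504]
ee_rot: [0.998, 0.067, -0.001, -0.006]
ft_force: [-11.0, 27.7, 16.3]
grip_width: 0.128
```

Call:
servo_tool --moves '[{"travel": [1.5,0.5,0],"dr": [0,0,0]},{"travel": [1.5,0.5,0],"dr": [0,0,0]},{"travel": [0,0,0],"dr": [0,0,0]}]'

```text
clock: 14.62
position: [0.5816, 0.0202, 0.0503]
ee_rot: [0.998, 0.067, -0.003, -0.007]
ft_force: [-21.7, 30.8, 27.4]
grip_width: 0.131
```

Call:
servo_tool --moves '[{"travel": [-2,0,0],"dr": [0,0,0]},{"travel": [-2,0,0],"dr": [0,0,0]},{"travel": [-1,0,0],"dr": [0,0,0]},{"travel": [0,0,0],"dr": [0,0,0]}]'

```text
clock: 15.12
position: [0.5787, 0.019, 0.0504]
ee_rot: [0.998, 0.067, -0.001, -0.006]
ft_force: [-9.6, 27.9, 14.2]
grip_width: 0.127
```

Call:
servo_tool --moves '[{"travel": [2,1,0],"dr": [0,0,0]},{"travel": [0,1,0],"dr": [0,0,0]},{"travel": [0,0,0],"dr": [0,0,0]}]'

```text
clock: 15.5
position: [0.5797, 0.0192, 0.0503]
ee_rot: [0.998, 0.067, -0.002, -0.007]
ft_force: [-18.4, 33.6, 23.4]
grip_width: 0.131
```

Call:
servo_tool --moves '[{"travel": [0,0,0],"dr": [0,0,0]},{"travel": [0,0,0],"dr": [0,0,0]},{"travel": [0,0,-30],"dr": [0,0,0]},{"travel": [0,0,-40],"dr": [0,0,0]},{"travel": [0,30,0],"dr": [0,0,0]},{"travel": [0,40,0],"dr": [0,0,0]},{"travel": [0,40,0],"dr": [0,0,0]},{"travel": [0,0,0],"dr": [0,0,0]}]' --claw 0.6

```text
clock: 16.5
position: [0.5946, -0.1069, 0.12]
ee_rot: [0.998, 0.06, 0.0, 0.001]
ft_force: [-0.3, -0.6, 0.3]
grip_width: 0.4
```

Call:
servo_tool --moves '[{"travel": [0,0,20],"dr": [0,0,0]},{"travel": [0,0,20],"dr": [0,0,0]},{"travel": [0,0,0],"dr": [0,0,0]}]' --claw 1

```text
clock: 16.88
position: [0.5937, -0.1007, 0.0773]
ee_rot: [0.998, 0.064, -0.002, -0.0]
ft_force: [0.1, 0.3, -0.1]
grip_width: 0.0
```

```bash
python3 - <<'E'
from h import *
o=manip.get_obs();print(o['clock'],o['position'],yaw(o['ee_rot']),o['ft_force'],o['grip_width'])
rows([.596,-.108,.020],7.3,4)
E
```

```text
16.875 [ 0.59369244 -0.10073484  0.07727758] 7.296094096846105 [ 0.05314684  0.26129776 -0.14769381] 0.00017047810328035205
{"travel":[0.4, 1.9, 14.3],"dr":[-0.0, 0.1, -0.0]},{"travel":[0.4, 1.9, 14.3],"dr":[-0.0, 0.1, -0.0]},{"travel":[0.4, 1.9, 14.3],"dr":[-0.0, 0.1, -0.0]},{"travel":[0.4, 1.9, 14.3],"dr":[-0.0, 0.1, -0.0]},|dp [  2.  -7. -57.] turn [-0.   0.2 -0. ]
```

Call:
servo_tool --moves '[{"travel": [0.4,2,14],"dr": [0,0,0]},{"travel": [0.4,2,14],"dr": [0,0,0]},{"travel": [0,2,14],"dr": [0,0,0]},{"travel": [0,2,14],"dr": [0,0,0]},{"travel": [0,7,0],"dr": [0,0,0]},{"travel": [0,7,0],"dr": [0,0,0]},{"travel": [0,4,0],"dr": [0,0,0]},{"travel": [0,3,0],"dr": [0,0,0]},{"travel": [0,0,0],"dr": [0,0,0]}]'

```text
clock: 18.0
position: [0.6, -0.1293, 0.0244]
ee_rot: [0.998, 0.063, 0.0, -0.001]
ft_force: [-1.4, 5.0, 2.9]
grip_width: 0.001
```

Call:
servo_tool --moves '[{"travel": [0,2,0],"dr": [0,0,0]},{"travel": [0,2,0],"dr": [0,0,0]},{"travel": [0,2,0],"dr": [0,0,0]},{"travel": [0,0,0],"dr": [0,0,0]}]'

```text
clock: 18.5
position: [0.6004, -0.1304, 0.0242]
ee_rot: [0.998, 0.065, -0.001, -0.004]
ft_force: [-6.7, 18.7, 13.4]
grip_width: -0.001
```

Call:
servo_tool --moves '[{"travel": [0,2,0],"dr": [0,0,0]},{"travel": [0,2,0],"dr": [0,0,0]},{"travel": [0,0,0],"dr": [0,0,0]}]'

```text
clock: 18.88
position: [0.6007, -0.1314, 0.024]
ee_rot: [0.998, 0.066, -0.002, -0.006]
ft_force: [-11.2, 27.3, 18.0]
grip_width: 0.003
```

Call:
servo_tool --moves '[{"travel": [0,-12,0],"dr": [0,0,0]},{"travel": [0,-12,0],"dr": [0,0,0]},{"travel": [0,0,-40],"dr": [0,0,0]},{"travel": [0,0,-50],"dr": [0,0,0]},{"travel": [0,0,-60],"dr": [0,0,0]},{"travel": [0,0,-60],"dr": [0,0,0]},{"travel": [0,25,-50],"dr": [0,0,0]},{"travel": [0,25,0],"dr": [0,0,0]},{"travel": [-25,25,0],"dr": [0,0,0]},{"travel": [-25,25,0],"dr": [0,0,0]},{"travel": [0,0,0],"dr": [0,0,0]}]' --claw 1

```text
clock: 20.25
position: [0.5587, -0.2257, 0.2845]
ee_rot: [0.998, 0.06, 0.0, 0.0]
ft_force: [0.2, 0.4, 0.4]
grip_width: -0.003
```

```bash
python3 - <<'E'
from h import *
import pickle
o=manip.get_obs();print(o['clock'],o['position'],yaw(o['ee_rot']),o['ft_force'],np.round(o['joint_pos'],2))
cal=manip.calibration('wrist');im=manip.camera('wrist');cv2.imwrite('pics/w4.png',im);pickle.dump(cal,open('w4.pkl','wb'))
b,g,r=[x.astype(int) for x in cv2.split(im)]
for nm,m,z in [('blue',mask(im,'blue',100,40),.078),('green',((g>r+15)&(g>b+8)).astype('uint8'),.014)]:
    for ce,a,p in blobs(m,60):
        P=plane(cal,p,z,1);cc,d,t0,t1,s=line(P)
        print(nm,ce.round(),a,'c',cc.round(4),'ang',np.degrees(np.arctan2(d[1],d[0])).round(1),'ends',(cc+t0*d).round(3),(cc+t1*d).round(3),s.round(4))
big=cv2.resize(im,None,fx=1.5,fy=1.5,interpolation=2);cv2.imwrite('pics/w4b.png',big)
E
```

```text
20.25 [ 0.55873276 -0.22573274  0.28446718] 6.88084206942213 [0.23571969 0.36224336 0.36620824] [-0.42  0.35  0.95  1.48 -0.29  1.45  0.66]
blue [437. 163.] 166 c [ 0.7954 -0.1913] ang 161.8 ends [ 0.829 -0.202] [ 0.742 -0.174] 0.0017
blue [441. 150.] 99 c [ 0.7975 -0.173 ] ang 169.7 ends [ 0.817 -0.176] [ 0.774 -0.169] 0.0018
blue [301. 221.] 270 c [ 0.6174 -0.2931] ang 114.6 ends [ 0.624 -0.307] [ 0.611 -0.278] 0.0048
blue [300. 247.] 175 c [ 0.6231 -0.3309] ang 134.1 ends [ 0.635 -0.343] [ 0.603 -0.31 ] 0.0045
green [284. 101.] 625 c [ 0.5799 -0.1462] ang 154.4 ends [ 0.624 -0.167] [ 0.513 -0.114] 0.0119
green [348.  76.] 70 c [ 0.6648 -0.0966] ang 65.3 ends [ 0.658 -0.112] [ 0.669 -0.088] 0.0022
green [417. 141.] 86 c [ 0.7921 -0.17  ] ang 167.9 ends [ 0.813 -0.174] [ 0.761 -0.163] 0.0023
```

View pics/w4b.png

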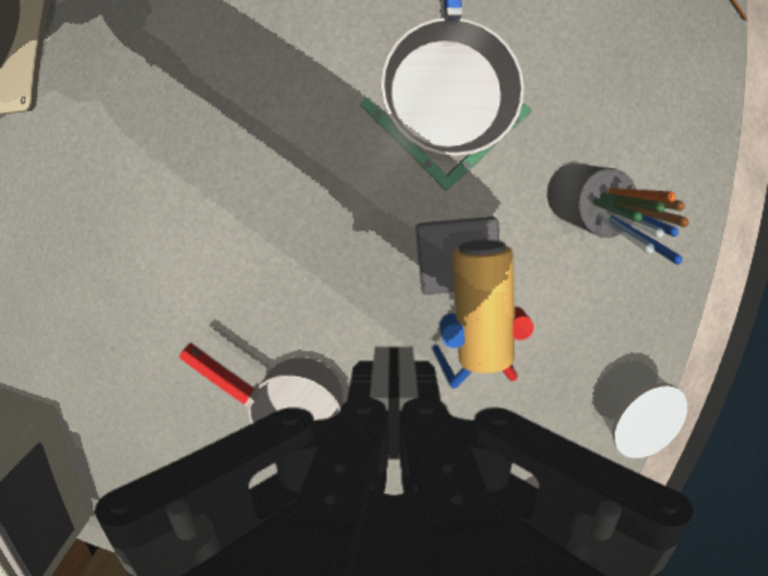

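The large pan sits at (453,87) against both rails, with its handle pointing out, away from the torch at (487,300). Next I measure the pan axis and the medium pan.

```bash
python3 - <<'E'
from h import *
import pickle
from scipy.optimize import least_squares
im=cv2.imread('pics/w4.png');cal=pickle.load(open('w4.pkl','rb'))
def circ(P):
    r=least_squares(lambda q:np.hypot(P[:,0]-q[0],P[:,1]-q[1])-q[2],[*P.mean(0),.05],loss='soft_l1',f_scale=.001);return r.x.round(4),np.sqrt((r.fun**2).mean()).round(4)
h,s,v=cv2.split(cv2.cvtColor(im,cv2.COLOR_BGR2HSV))
m=((v>170)&(s<40)).astype('uint8')
for ce,a,p in blobs(m,1500):
    if not 250<ce[0]<350: continue
    mm=np.zeros_like(m);mm[p[:,1],p[:,0]]=1
    c=cv2.findContours(mm,0,1)[0][0][:,0,:];c=c[c[:,1]<ce[1]]
    print('floor',ce,a,circ(plane(cal,c,.004,1)))
# rim: dark inner wall + bright floor union, outer edge
b,g,r=[x.astype(int) for x in cv2.split(im)]
m=((g>r+15)&(g>b+8)).astype('uint8');L=[]
ps=np.argwhere(m)[:,::-1]
for s_ in (ps[(ps[:,0]<290)&(ps[:,0]>230)&(ps[:,1]<115)&(ps[:,1]>60)],ps[(ps[:,0]>315)&(ps[:,0]<360)&(ps[:,1]>60)&(ps[:,1]<115)]):
    P=plane(cal,s_,.012,1);cc,d,t0,t1,sg=line(P)
    if d[1]<0:d=-d
    L.append((cc,d));print(cc.round(4),np.degrees(np.arctan2(d[1],d[0])).round(1),sg.round(4))
(c1,d1),(c2,d2)=L
t=np.linalg.solve(np.c_[d1,-d2],c2-c1);X=c1+t[0]*d1
bi=(d1+d2)/np.linalg.norm(d1+d2);print('corner',X,'home',X+bi*.0851)
for ce,a,p in blobs(mask(im,'red',100,40),200):
    P=plane(cal,p,.076,1);cc,d,t0,t1,s=line(P)
    print('red',ce.round(),a,'c',cc.round(4),'ang',np.degrees(np.arctan2(d[1],d[0])).round(1),'ends',(cc+t0*d).round(3),(cc+t1*d).round(3),s.round(4))
E
```

```text
floor [297.23347793  61.70043378] 3919 (array([ 0.5923, -0.0875,  0.0505]), np.float64(0.0005))
[ 0.5518 -0.1342] 141.4 0.0027
[ 0.65   -0.1163] 52.8 0.0024
corner [ 0.60445638 -0.17620251] home [ 0.59397596 -0.09175032]
red [348. 217.] 220 c [ 0.6795 -0.2817] ang 111.3 ends [ 0.684 -0.294] [ 0.673 -0.265] 0.0048
red [144. 249.] 667 c [ 0.4067 -0.3659] ang 149.6 ends [ 0.44  -0.385] [ 0.372 -0.345] 0.0066
```

```bash
python3 - <<'E'
from h import *
import pickle
im=cv2.imread('pics/w4.png');cal=pickle.load(open('w4.pkl','rb'))
b,g,r=[x.astype(int) for x in cv2.split(im)]
m=((g>r+12)&(g>b+5))
ps=np.argwhere(m)[:,::-1];ps=ps[(ps[:,0]>230)&(ps[:,0]<365)&(ps[:,1]>55)&(ps[:,1]<130)]
P=plane(cal,ps,.014,1)-[.5923,-.0875]
for nm,n,o in (('L',-127.7,1),('R',-37.7,1)):   # outward normals toward rails
    a=np.radians(n);N=np.array([np.cos(a),np.sin(a)]);T=np.array([-N[1],N[0]])
    u,t=P@N,P@T
    for lo in range(-60,100,10):
        k=(t>=lo)&(t<lo+10)&(u>40)&(u<80)
        if k.sum()>8: print(nm,lo,k.sum(),np.percentile(u[k],[4,96]).round(4))
cv2.imwrite('pics/w4c.png',cv2.resize(im[0:140,210:390],None,fx=4,fy=4,interpolation=cv2.INTER_CUBIC))
E
```

```text
(no output)
```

View pics/w4c.png

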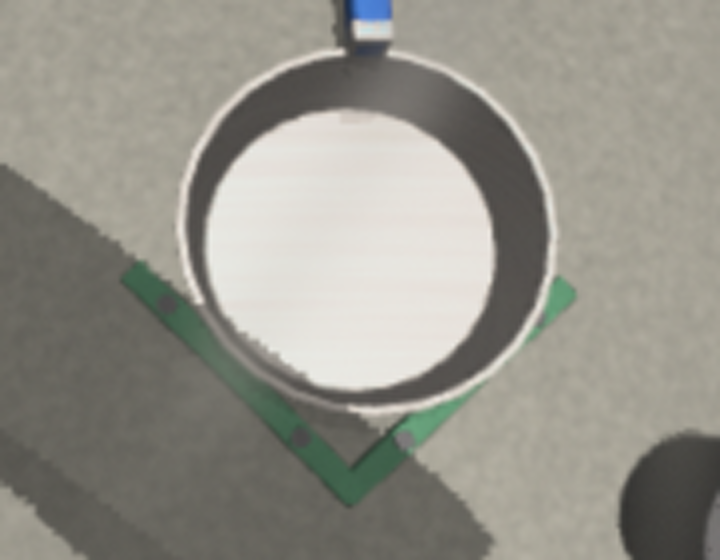

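```bash
python3 - <<'E'
from h import *
import pickle
im=cv2.imread('pics/w4.png');cal=pickle.load(open('w4.pkl','rb'))
b,g,r=[x.astype(int) for x in cv2.split(im)]
m=((g>r+12)&(g>b+5))
ps=np.argwhere(m)[:,::-1];ps=ps[(ps[:,0]>230)&(ps[:,0]<365)&(ps[:,1]>55)&(ps[:,1]<130)]
P=(plane(cal,ps,.014,1)-[.5923,-.0875])*1000
for nm,n in (('L',-127.7),('R',-37.7)):
    a=np.radians(n);N=np.array([np.cos(a),np.sin(a)]);T=np.array([-N[1],N[0]])
    u,t=P@N,P@T
    for lo in range(-60,100,10):
        k=(t>=lo)&(t<lo+10)&(u>40)&(u<80)
        if k.sum()>8: print(nm,lo,k.sum(),np.percentile(u[k],[4,96]).round(1))
print(-V[:3,:3].T@V[:3,3] if (V:=np.array(cal['view'])) is not None else 0)
E
```

```text
L -50 45 [56.3 65.1]
L -40 39 [56.6 65.4]
L -30 44 [56.8 65.7]
L -20 45 [57.8 65.8]
L -10 28 [60.2 65.1]
L 0 31 [59.6 65.3]
L 10 44 [57.5 65.4]
L 20 49 [57.5 66.4]
L 30 32 [57.5 66.4]
L 40 55 [57.5 66.4]
L 50 94 [41.5 66.3]
L 60 65 [41.4 64.8]
R -60 75 [42.  64.7]
R -50 50 [55.7 64.6]
R -40 39 [55.5 65.5]
R -30 45 [56.4 65.3]
R -20 22 [61.  66.1]
R -10 10 [64. 66.]
R 20 12 [64.3 66.4]
R 30 30 [59.2 66.2]
R 40 30 [57. 66.]
[ 0.54917843 -0.14996034  0.42825872]
```

Zoomed, the pan meets both rails evenly: the rail inner edges measure about 56 mm from the pan axis on both sides, against 55 expected. It is home. Now the medium pan.

```bash
python3 - <<'E'
from h import *
rows([.410,-.372,.20],-120.4,12)
E
```

```text
{"travel":[-13.9, 10.7, 7.0],"dr":[-0.0, -0.0, 10.6]},{"travel":[-11.7, 13.1, 7.0],"dr":[-0.0, -0.0, 10.6]},{"travel":[-9.1, 15.1, 7.0],"dr":[-0.0, -0.0, 10.6]},{"travel":[-6.2, 16.5, 7.0],"dr":[-0.0, -0.0, 10.6]},{"travel":[-3.0, 17.3, 7.0],"dr":[-0.0, -0.0, 10.6]},{"travel":[0.2, 17.6, 7.0],"dr":[-0.0, -0.0, 10.6]},{"travel":[3.5, 17.2, 7.0],"dr":[-0.0, -0.0, 10.6]},{"travel":[6.6, 16.3, 7.0],"dr":[-0.0, -0.0, 10.6]},{"travel":[9.5, 14.8, 7.0],"dr":[-0.0, -0.0, 10.6]},{"travel":[12.0, 12.8, 7.0],"dr":[-0.0, -0.0, 10.6]},{"travel":[14.2, 10.4, 7.0],"dr":[-0.0, -0.0, 10.6]},{"travel":[15.9, 7.6, 7.0],"dr":[-0.0, -0.0, 10.6]},|dp [-150. -148.  -84.] turn [ -0.   -0.  127.5]
```

Call:
servo_tool --moves '[{"travel": [-13.9,10.7,7],"dr": [0,0,10.6]},{"travel": [-11.7,13.1,7],"dr": [0,0,10.6]},{"travel": [-9.1,15.1,7],"dr": [0,0,10.6]},{"travel": [-6.2,16.5,7],"dr": [0,0,10.6]},{"travel": [-3,17.3,7],"dr": [0,0,10.6]},{"travel": [0.2,17.6,7],"dr": [0,0,10.6]},{"travel": [3.5,17.2,7],"dr": [0,0,10.6]},{"travel": [6.6,16.3,7],"dr": [0,0,10.6]},{"travel": [9.5,14.8,7],"dr": [0,0,10.6]},{"travel": [12,12.8,7],"dr": [0,0,10.6]},{"travel": [14.2,10.4,7],"dr": [0,0,10.6]},{"travel": [15.9,7.6,7],"dr": [0,0,10.6]}]' --claw 0.5 --squeeze 100

```text
clock: 21.8
position: [0.4122, -0.371, 0.1995]
ee_rot: [-0.498, 0.867, -0.0, -0.0]
ft_force: [-0.8, -0.4, -0.2]
grip_width: 0.5
```

Call:
servo_tool --moves '[{"travel": [0,0,0],"dr": [0,0,0]},{"travel": [0,0,0],"dr": [0,0,0]}]'

```text
clock: 22.05
position: [0.4127, -0.3706, 0.2]
ee_rot: [-0.503, 0.865, -0.0, 0.0]
ft_force: [-0.5, -0.4, 0.1]
grip_width: 0.501
```

```bash
cat >> h.py <<'E'
def handle(col,ztop,L,far):
    """biggest blob of the colour: top face line by row-wise brightest area; returns axis, centre"""
    cal=manip.calibration('wrist');im=manip.camera('wrist');o=manip.get_obs()
    ce,a,p=max(blobs(mask(im,col,100,40),100),key=lambda b:b[1])
    P=plane(cal,p,ztop,1);cc,d,t0,t1,s=line(P)
    if d@(np.array(far)-cc)<0: d=-d
    t=(P-cc)@d;n=np.array([-d[1],d[0]]);u=(P-cc)@n
    print(o['clock'],o['position'].round(4),yaw(o['ee_rot']).round(2),col,ce.round(),a,'c',cc.round(4),'ang',np.degrees(np.arctan2(d[1],d[0])).round(1),
      'len',np.ptp(t).round(3),'wid',np.percentile(u,[3,97]).round(4),'tip',(cc+t.max()*d).round(4),'centre',(cc+(t.max()-L)*d).round(4))
    return im
E
python3 - <<'E'
from h import *
im=handle('red',.076,.130,(.37,-.345));cv2.imwrite('pics/w5.png',im)
E
```

```text
22.1 [ 0.4128 -0.3706  0.2   ] -119.68 red [267. 188.] 979 c [ 0.4051 -0.3712] ang 149.0 len 0.08 wid [-0.0054  0.0054] tip [ 0.3695 -0.3498] centre [ 0.481  -0.4167]
```

View pics/w5.png

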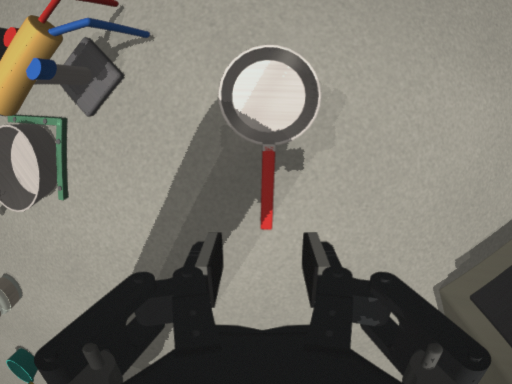

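The medium pan is at (270,95) with its handle tip at (266,228). The measured handle width is 11 mm, which fits, so I descend and grip at 85 mm from the axis.

Call:
servo_tool --moves '[{"travel": [2.2,1.5,35],"dr": [0,0,1.3]},{"travel": [2.1,1.4,40],"dr": [0,0,0]},{"travel": [0,0,40],"dr": [0,0,0]},{"travel": [0,0,34],"dr": [0,0,0]},{"travel": [0,0,0],"dr": [0,0,0]},{"travel": [0,0,0],"dr": [0,0,0]}]'

```text
clock: 22.85
position: [0.4077, -0.374, 0.0522]
ee_rot: [-0.491, 0.871, -0.001, 0.0]
ft_force: [0.4, 0.0, 0.4]
grip_width: 0.501
```

Call:
servo_tool --moves '[{"travel": [0,0,0],"dr": [0,0,0]},{"travel": [0,0,0],"dr": [0,0,0]},{"travel": [0,0,0],"dr": [0,0,0]},{"travel": [0,0,0],"dr": [0,0,0]}]' --claw 1 --squeeze 100

```text
clock: 23.35
position: [0.4076, -0.3738, 0.052]
ee_rot: [-0.491, 0.871, -0.0, 0.001]
ft_force: [-0.5, 3.6, 8.3]
grip_width: 0.118
```

Call:
servo_tool --moves '[{"travel": [0,0,-15],"dr": [0,0,0]},{"travel": [0,0,-25],"dr": [0,0,0]},{"travel": [0,0,-35],"dr": [0,0,0]},{"travel": [0,0,-35],"dr": [0,0,0]},{"travel": [0,0,0],"dr": [0,0,0]}]'

```text
clock: 23.98
position: [0.4075, -0.3746, 0.1635]
ee_rot: [-0.49, 0.872, -0.002, 0.001]
ft_force: [-0.1, -0.2, -3.7]
grip_width: 0.113
```

```bash
python3 - <<'E'
from h import *
o=manip.get_obs();print(o['torque'],o['ft_force'],o['joint_pos'])
im=handle('red',o['position'][2]+.025,.130,(.37,-.345));cv2.imwrite('pics/w6.png',im)
C=np.array([.5935,-.0878]);a=np.radians(172);p=C+.085*np.array([np.cos(a),np.sin(a)]);print(p)
rows([*p,.160],-98,8)
E
```

```text
[0.11878633 0.17748458 0.00330663] [-0.09422428 -0.22779073 -3.69960357] [-0.32763336  0.47413151  1.26381931  1.79032689 -0.4812311   1.23306197
 -1.04621552]
24.025 [ 0.4071 -0.3737  0.1618] -121.26 red [262. 259.] 3245 c [ 0.4106 -0.3761] ang 148.9 len 0.077 wid [-0.0053  0.0053] tip [ 0.3734 -0.3536] centre [ 0.4847 -0.4208]
[ 0.50932721 -0.07597029]
{"travel":[-38.4, 8.4, 0.2],"dr":[-0.0, 0.0, -2.9]},{"travel":[-38.8, 6.4, 0.2],"dr":[-0.0, 0.0, -2.9]},{"travel":[-39.1, 4.5, 0.2],"dr":[-0.0, 0.0, -2.9]},{"travel":[-39.3, 2.5, 0.2],"dr":[-0.0, 0.0, -2.9]},{"travel":[-39.3, 0.5, 0.2],"dr":[-0.0, 0.0, -2.9]},{"travel":[-39.3, -1.5, 0.2],"dr":[-0.0, 0.0, -2.9]},{"travel":[-39.2, -3.5, 0.2],"dr":[-0.0, 0.0, -2.9]},{"travel":[-39.0, -5.5, 0.2],"dr":[-0.0, 0.0, -2.9]},|dp [102. 298.  -2.] turn [ -0.1   0.  -23.3]
```

```bash
python3 - <<'E'
from h import *
rows([.42,-.09,.170],-98,8)
rows([.5093,-.0760,.150],-98,4,start=([.42,-.09,.17],-98))
E
```

```text
{"travel":[-31.1, 17.0, -1.0],"dr":[-0.0, 0.0, -2.9]},{"travel":[-32.0, 15.4, -1.0],"dr":[-0.0, 0.0, -2.9]},{"travel":[-32.7, 13.8, -1.0],"dr":[-0.0, 0.0, -2.9]},{"travel":[-33.4, 12.1, -1.0],"dr":[-0.0, 0.0, -2.9]},{"travel":[-33.9, 10.4, -1.0],"dr":[-0.0, 0.0, -2.9]},{"travel":[-34.4, 8.7, -1.0],"dr":[-0.0, 0.0, -2.9]},{"travel":[-34.8, 6.9, -1.0],"dr":[-0.0, 0.0, -2.9]},{"travel":[-35.1, 5.1, -1.0],"dr":[-0.0, 0.0, -2.9]},|dp [ 13. 284.   8.] turn [ -0.1   0.  -23.3]
{"travel":[-6.6, -21.6, 5.0],"dr":[0.0, 0.0, 0.0]},{"travel":[-6.6, -21.6, 5.0],"dr":[0.0, 0.0, 0.0]},{"travel":[-6.6, -21.6, 5.0],"dr":[0.0, 0.0, 0.0]},{"travel":[-6.6, -21.6, 5.0],"dr":[0.0, 0.0, 0.0]},|dp [ 89.  14. -20.] turn [0. 0. 0.]
```

Call:
servo_tool --moves '[{"travel": [-31.1,17,-1],"dr": [0,0,-2.9]},{"travel": [-32,15.4,-1],"dr": [0,0,-2.9]},{"travel": [-32.7,13.8,-1],"dr": [0,0,-2.9]},{"travel": [-33.4,12.1,-1],"dr": [0,0,-2.9]},{"travel": [-33.9,10.4,-1],"dr": [0,0,-2.9]},{"travel": [-34.4,8.7,-1],"dr": [0,0,-2.9]},{"travel": [-34.8,6.9,-1],"dr": [0,0,-2.9]},{"travel": [-35.1,5.1,-1],"dr": [0,0,-2.9]}]'

```text
clock: 25.02
position: [0.419, -0.0885, 0.1681]
ee_rot: [-0.656, 0.754, 0.001, -0.0]
ft_force: [0.3, -0.3, -3.3]
grip_width: 0.119
```

Call:
servo_tool --moves '[{"travel": [-6.6,-21.6,5],"dr": [0,0,0]},{"travel": [-6.6,-21.6,5],"dr": [0,0,0]},{"travel": [-6.6,-21.6,5],"dr": [0,0,0]},{"travel": [-6.6,-21.6,5],"dr": [0,0,0]},{"travel": [0,0,0],"dr": [0,0,0]},{"travel": [0,0,0],"dr": [0,0,0]}]'

```text
clock: 25.78
position: [0.5081, -0.0766, 0.1482]
ee_rot: [-0.655, 0.755, 0.0, -0.001]
ft_force: [-0.4, 0.1, -2.4]
grip_width: 0.121
```

```bash
python3 - <<'E'
from h import *
o=manip.get_obs();print(o['torque'],o['ft_force'],np.round(o['joint_pos'],2))
im=handle('red',o['position'][2]+.025,.130,(.37,-.08));cv2.imwrite('pics/w7.png',im)
rows([.5093,-.0760,.150],-98,1)
E
```

```text
[ 0.04041218  0.25186482 -0.01430708] [-0.42789951  0.07452267 -2.35952815] [-0.94  0.28  1.16  1.9  -0.28  1.14 -1.39]
25.825 [ 0.5082 -0.0764  0.1485] -98.12 red [262. 259.] 3264 c [ 0.5119 -0.0766] ang 172.0 len 0.077 wid [-0.0053  0.0053] tip [ 0.4686 -0.0706] centre [ 0.5973 -0.0886]
{"travel":[-0.5, -1.0, -1.5],"dr":[0.1, 0.0, -0.1]},|dp [1. 0. 1.] turn [ 0.1  0.  -0.1]
```

View pics/w7.png

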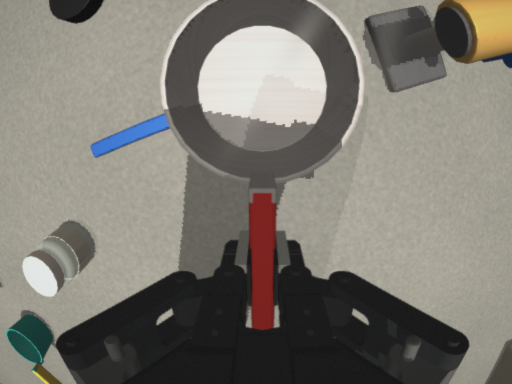

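The medium pan hangs level over the large one, rim centre at (262,85). The blue handle shows at (130,135), well clear. Lowering it in.

Call:
servo_tool --moves '[{"travel": [0,-0.5,20],"dr": [0,0,0]},{"travel": [0,0,20],"dr": [0,0,0]},{"travel": [0,0,20],"dr": [0,0,0]},{"travel": [0,0,15],"dr": [0,0,0]},{"travel": [0,0,8],"dr": [0,0,0]},{"travel": [0,0,4],"dr": [0,0,0]},{"travel": [0,0,0],"dr": [0,0,0]}]'

```text
clock: 26.7
position: [0.5099, -0.0762, 0.062]
ee_rot: [-0.656, 0.755, -0.0, 0.0]
ft_force: [-0.5, 0.8, -2.7]
grip_width: 0.114
```

Call:
servo_tool --moves '[{"travel": [0,0,2],"dr": [0,0,0]},{"travel": [0,0,2],"dr": [0,0,0]},{"travel": [0,0,0],"dr": [0,0,0]}]'

```text
clock: 27.08
position: [0.5097, -0.076, 0.0579]
ee_rot: [-0.656, 0.755, 0.0, 0.0]
ft_force: [-0.3, 0.2, -1.9]
grip_width: 0.121
```

Call:
servo_tool --moves '[{"travel": [0,0,1],"dr": [0,0,0]},{"travel": [0,0,1],"dr": [0,0,0]},{"travel": [0,0,0],"dr": [0,0,0]}]'

```text
clock: 27.45
position: [0.5098, -0.0761, 0.0562]
ee_rot: [-0.656, 0.755, 0.0, 0.0]
ft_force: [-3.1, 0.5, 4.1]
grip_width: 0.122
```

Contact came at the expected height (0.056). Releasing, then off to the small pan.

Call:
servo_tool --moves '[{"travel": [0,0,0],"dr": [0,0,0]},{"travel": [0,0,0],"dr": [0,0,0]},{"travel": [0,0,-20],"dr": [0,0,0]},{"travel": [0,0,-50],"dr": [0,0,0]},{"travel": [0,0,-60],"dr": [0,0,0]},{"travel": [0,0,-30],"dr": [0,0,0]},{"travel": [0,0,0],"dr": [0,0,0]}]' --claw 0.6

```text
clock: 28.32
position: [0.511, -0.0765, 0.2187]
ee_rot: [-0.655, 0.755, -0.001, 0.002]
ft_force: [0.2, -0.2, -0.2]
grip_width: 0.397
```

```bash
python3 - <<'E'
from h import *
o=manip.get_obs();print(o['clock'],o['position'],yaw(o['ee_rot']),o['ft_force'])
im=handle('red',.080,.130,(.46,-.07));cv2.imwrite('pics/w8.png',im)
rows([.45,.16,.21],-5,9)
rows([.419,.399,.20],88.9,9,start=([.45,.16,.21],-5))
E
```

```text
28.325 [ 0.51097567 -0.07648421  0.21873377] -98.09223502950414 [ 0.16732352 -0.18348163 -0.15219625]
28.375 [ 0.5102 -0.0761  0.2171] -98.07 red [262. 184.] 929 c [ 0.5061 -0.0754] ang 172.1 len 0.082 wid [-0.0055  0.0055] tip [ 0.4657 -0.0698] centre [ 0.5945 -0.0876]
{"travel":[-25.0, 10.3, 0.8],"dr":[-0.0, -0.0, -10.3]},{"travel":[-26.5, 5.6, 0.8],"dr":[-0.0, -0.0, -10.3]},{"travel":[-27.1, 0.8, 0.8],"dr":[-0.0, -0.0, -10.3]},{"travel":[-26.8, -4.1, 0.8],"dr":[-0.0, -0.0, -10.3]},{"travel":[-25.6, -8.8, 0.8],"dr":[-0.0, -0.0, -10.3]},{"travel":[-23.6, -13.3, 0.8],"dr":[-0.0, -0.0, -10.3]},{"travel":[-20.8, -17.3, 0.8],"dr":[-0.0, -0.0, -10.3]},{"travel":[-17.4, -20.7, 0.8],"dr":[-0.0, -0.0, -10.3]},{"travel":[-13.4, -23.5, 0.8],"dr":[-0.0, -0.0, -10.3]},|dp [-60. 236.  -7.] turn [ -0.2  -0.  -93.1]
{"travel":[-5.7, -26.2, 1.1],"dr":[0.0, 0.0, -10.4]},{"travel":[-0.9, -26.8, 1.1],"dr":[0.0, 0.0, -10.4]},{"travel":[3.9, -26.5, 1.1],"dr":[0.0, 0.0, -10.4]},{"travel":[8.7, -25.3, 1.1],"dr":[0.0, 0.0, -10.4]},{"travel":[13.1, -23.3, 1.1],"dr":[0.0, 0.0, -10.4]},{"travel":[17.1, -20.6, 1.1],"dr":[0.0, 0.0, -10.4]},{"travel":[20.6, -17.1, 1.1],"dr":[0.0, 0.0, -10.4]},{"travel":[23.3, -13.1, 1.1],"dr":[0.0, 0.0, -10.4]},{"travel":[25.3, -8.7, 1.1],"dr":[0.0, 0.0, -10.4]},|dp [-31. 239. -10.] turn [  0.    0.  -93.9]
```

View pics/w8.png

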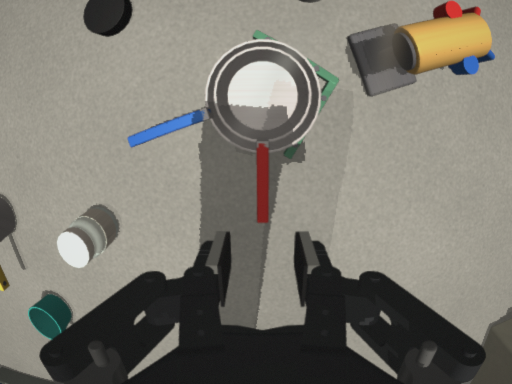

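The medium pan is nested and concentric at (263,95), red handle at 172°, blue at 97°. Next the small one.

Call:
servo_tool --moves '[{"travel": [-25,10.3,0.8],"dr": [0,0,-10.3]},{"travel": [-26.5,5.6,0.8],"dr": [0,0,-10.3]},{"travel": [-27.1,0.8,0.8],"dr": [0,0,-10.3]},{"travel": [-26.8,-4.1,0.8],"dr": [0,0,-10.3]},{"travel": [-25.6,-8.8,0.8],"dr": [0,0,-10.3]},{"travel": [-23.6,-13.3,0.8],"dr": [0,0,-10.3]},{"travel": [-20.8,-17.3,0.8],"dr": [0,0,-10.3]},{"travel": [-17.4,-20.7,0.8],"dr": [0,0,-10.3]},{"travel": [-13.4,-23.5,0.8],"dr": [0,0,-10.3]}]'

```text
clock: 29.5
position: [0.4494, 0.1606, 0.2079]
ee_rot: [0.999, -0.044, -0.001, 0.0]
ft_force: [0.7, -0.0, -0.6]
grip_width: 0.403
```

Call:
servo_tool --moves '[{"travel": [-5.7,-26.2,1.1],"dr": [0,0,-10.4]},{"travel": [-0.9,-26.8,1.1],"dr": [0,0,-10.4]},{"travel": [3.9,-26.5,1.1],"dr": [0,0,-10.4]},{"travel": [8.7,-25.3,1.1],"dr": [0,0,-10.4]},{"travel": [13.1,-23.3,1.1],"dr": [0,0,-10.4]},{"travel": [17.1,-20.6,1.1],"dr": [0,0,-10.4]},{"travel": [20.6,-17.1,1.1],"dr": [0,0,-10.4]},{"travel": [23.3,-13.1,1.1],"dr": [0,0,-10.4]},{"travel": [25.3,-8.7,1.1],"dr": [0,0,-10.4]},{"travel": [0,0,0],"dr": [0,0,0]},{"travel": [0,0,0],"dr": [0,0,0]}]'

```text
clock: 30.88
position: [0.4217, 0.3981, 0.1981]
ee_rot: [0.719, 0.695, -0.001, 0.0]
ft_force: [0.3, -0.6, 0.3]
grip_width: 0.397
```

```bash
python3 - <<'E'
from h import *
o=manip.get_obs();print(o['position'],np.round(o['joint_pos'],2))
cal=manip.calibration('wrist');im=manip.camera('wrist');cv2.imwrite('pics/w9.png',im)
cs=[('wrist',cal,im),('top',manip.calibration('top'),manip.camera('top'))]
cv2.imwrite('pics/top9.png',cs[1][2])
for n,c,i in cs:
  for ce,a,p in blobs(mask(i,'yellow',100,60),60):
    P=plane(c,p,.074,n=='wrist');cc,d,t0,t1,s=line(P)
    if d[0]>0:d=-d
    t=(P-cc)@d;print(n,ce.round(),a,cc.round(4),'ang',np.degrees(np.arctan2(d[1],d[0])).round(1),'ends',(cc+t.min()*d).round(4),(cc+t.max()*d).round(4),s.round(4))
E
```

```text
[0.42167216 0.39812364 0.19812819] [-1.43  0.3   0.72  1.66 -0.2   1.26  0.87]
wrist [184.   8.] 217 [0.2524 0.3328] ang -147.3 ends [0.2615 0.3387] [0.2416 0.3259] 0.003
top [127. 106.] 76 [0.7606 0.3582] ang -172.3 ends [0.8482 0.37  ] [0.6982 0.3498] 0.0027
top [335. 145.] 104 [ 0.6466 -0.264 ] ang 101.4 ends [ 0.6552 -0.307 ] [ 0.6383 -0.2224] 0.0032
top [131. 289.] 146 [0.2269 0.3192] ang -154.2 ends [0.2592 0.3348] [0.1939 0.3032] 0.0044
top [ 82. 367.] 304 [0.0206 0.4408] ang 123.9 ends [0.0615 0.3799] [-0.0208  0.5025] 0.0047
```

```bash
python3 - <<'E'
from h import *
im=cv2.imread('pics/w9.png');cal=manip.calibration('wrist')
u=proj(cal,[[.382,.399,.074],[.42,.399,.074],[.46,.399,.074]],1);print(u.round())
h,s,v=cv2.split(cv2.cvtColor(im,cv2.COLOR_BGR2HSV))
for q in u.round().astype(int):print(h[q[1],q[0]],s[q[1],q[0]],v[q[1],q[0]])
m=((h>15)&(h<36)&(s>90)&(v>30)).astype('uint8');m[:60]=0
for ce,a,p in blobs(m,60):
    P=plane(cal,p,.074,1);cc,d,t0,t1,sg=line(P)
    if d[0]>0:d=-d
    t=(P-cc)@d;print(ce.round(),a,cc.round(4),'ang',np.degrees(np.arctan2(d[1],d[0])).round(1),'ends',(cc+t.min()*d).round(4),(cc+t.max()*d).round(4),sg.round(4))
cv2.imwrite('pics/w9v.png',im)
E
```

```text
[[261. 140.]
 [263. 181.]
 [264. 220.]]
23 165 150
23 162 157
17 44 123
[264. 177.] 1050 [0.4169 0.4002] ang 179.6 ends [0.4589 0.3999] [0.3788 0.4005] 0.0035
```

View pics/w9v.png

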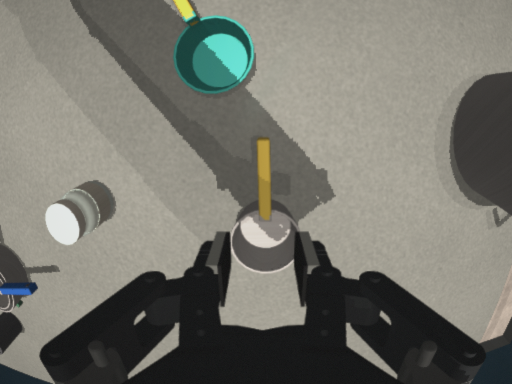

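The grey small pan is at (265,238) with its shaded yellow handle at (264,180) and tip at (264,140). The turquoise decoy is at (215,55). Descending to grip.

Call:
servo_tool --moves '[{"travel": [1.1,-3,35],"dr": [0,0,-0.7]},{"travel": [1.1,-2.7,40],"dr": [0,0,0]},{"travel": [0,0,40],"dr": [0,0,0]},{"travel": [0,0,35],"dr": [0,0,0]},{"travel": [0,0,0],"dr": [0,0,0]},{"travel": [0,0,0],"dr": [0,0,0]}]'

```text
clock: 31.72
position: [0.4166, 0.4019, 0.0503]
ee_rot: [0.714, 0.7, 0.001, -0.0]
ft_force: [0.2, -0.6, 1.0]
grip_width: 0.398
```

Call:
servo_tool --moves '[{"travel": [0,0,0],"dr": [0,0,0]},{"travel": [0,0,0],"dr": [0,0,0]},{"travel": [0,0,0],"dr": [0,0,0]},{"travel": [0,0,0],"dr": [0,0,0]}]' --claw 1 --squeeze 100

```text
clock: 32.22
position: [0.4165, 0.4024, 0.0505]
ee_rot: [0.714, 0.7, 0.001, -0.0]
ft_force: [-2.4, -1.2, 7.0]
grip_width: 0.117
```

Call:
servo_tool --moves '[{"travel": [0,0,-15],"dr": [0,0,0]},{"travel": [0,0,-30],"dr": [0,0,0]},{"travel": [0,0,-40],"dr": [0,0,0]},{"travel": [0,0,-40],"dr": [0,0,0]},{"travel": [0,0,0],"dr": [0,0,0]}]'

```text
clock: 32.85
position: [0.4172, 0.4028, 0.1778]
ee_rot: [0.714, 0.7, 0.003, -0.001]
ft_force: [-0.2, -0.2, -3.0]
grip_width: 0.113
```

```bash
python3 - <<'E'
from h import *
o=manip.get_obs();print(o['clock'],o['position'],yaw(o['ee_rot']),o['torque'],o['ft_force'],np.round(o['joint_pos'],2))
C=np.array([.594,-.0877]);a=np.radians(27);p=C+.078*np.array([np.cos(a),np.sin(a)]);print(p)
m=[.50,.20,.175]
rows(m,13,8)
rows([*p,.165],-63,10,start=(m,13))
E
```

```text
32.85 [0.41716299 0.40280855 0.17782585] 88.90110476206998 [ 0.00715416  0.15651118 -0.0248027 ] [-0.22240178 -0.15597704 -3.03286456] [-1.44  0.31  0.71  1.69 -0.22  1.21  0.88]
[ 0.66349851 -0.05228874]
{"travel":[-25.1, 10.8, 0.3],"dr":[-0.0, -0.0, 9.5]},{"travel":[-23.0, 14.8, 0.3],"dr":[-0.0, -0.0, 9.5]},{"travel":[-20.3, 18.4, 0.3],"dr":[-0.0, -0.0, 9.5]},{"travel":[-16.9, 21.5, 0.3],"dr":[-0.0, -0.0, 9.5]},{"travel":[-13.2, 24.0, 0.3],"dr":[-0.0, -0.0, 9.5]},{"travel":[-9.0, 25.9, 0.3],"dr":[-0.0, -0.0, 9.5]},{"travel":[-4.6, 27.0, 0.3],"dr":[-0.0, -0.0, 9.5]},{"travel":[-0.1, 27.4, 0.4],"dr":[-0.0, -0.0, 9.5]},|dp [  83. -203.   -3.] turn [-0.1 -0.4 75.9]
{"travel":[10.3, 28.3, 1.0],"dr":[0.0, 0.0, 7.6]},{"travel":[13.9, 26.7, 1.0],"dr":[0.0, 0.0, 7.6]},{"travel":[17.3, 24.6, 1.0],"dr":[0.0, 0.0, 7.6]},{"travel":[20.4, 22.1, 1.0],"dr":[0.0, 0.0, 7.6]},{"travel":[23.1, 19.2, 1.0],"dr":[0.0, 0.0, 7.6]},{"travel":[25.5, 16.0, 1.0],"dr":[0.0, 0.0, 7.6]},{"travel":[27.4, 12.4, 1.0],"dr":[0.0, 0.0, 7.6]},{"travel":[28.8, 8.7, 1.0],"dr":[0.0, 0.0, 7.6]},{"travel":[29.7, 4.8, 1.0],"dr":[0.0, 0.0, 7.6]},{"travel":[30.1, 0.9, 1.0],"dr":[0.0, 0.0, 7.6]},|dp [ 163. -252.  -10.] turn [ 0.  0. 76.]
```

Call:
servo_tool --moves '[{"travel": [-25.1,10.8,0.3],"dr": [0,0,9.5]},{"travel": [-23,14.8,0.3],"dr": [0,0,9.5]},{"travel": [-20.3,18.4,0.3],"dr": [0,0,9.5]},{"travel": [-16.9,21.5,0.3],"dr": [0,0,9.5]},{"travel": [-13.2,24,0.3],"dr": [0,0,9.5]},{"travel": [-9,25.9,0.3],"dr": [0,0,9.5]},{"travel": [-4.6,27,0.3],"dr": [0,0,9.5]},{"travel": [0,27.4,0.4],"dr": [0,0,9.5]}]'

```text
clock: 33.85
position: [0.4984, 0.198, 0.1709]
ee_rot: [0.994, 0.11, -0.0, -0.0]
ft_force: [0.4, 0.6, -2.0]
grip_width: 0.115
```

Call:
servo_tool --moves '[{"travel": [10.3,28.3,1],"dr": [0,0,7.6]},{"travel": [13.9,26.7,1],"dr": [0,0,7.6]},{"travel": [17.3,24.6,1],"dr": [0,0,7.6]},{"travel": [20.4,22.1,1],"dr": [0,0,7.6]},{"travel": [23.1,19.2,1],"dr": [0,0,7.6]},{"travel": [25.5,16,1],"dr": [0,0,7.6]},{"travel": [27.4,12.4,1],"dr": [0,0,7.6]},{"travel": [28.8,8.7,1],"dr": [0,0,7.6]},{"travel": [29.7,4.8,1],"dr": [0,0,7.6]},{"travel": [30.1,0.9,1],"dr": [0,0,7.6]},{"travel": [0,0,0],"dr": [0,0,0]},{"travel": [0,0,0],"dr": [0,0,0]}]'

```text
clock: 35.35
position: [0.6616, -0.0531, 0.1608]
ee_rot: [0.853, -0.522, -0.001, -0.0]
ft_force: [0.1, 1.0, -1.5]
grip_width: 0.117
```

```bash
python3 - <<'E'
from h import *
o=manip.get_obs();print(o['clock'],o['position'],yaw(o['ee_rot']),o['torque'],o['ft_force'],np.round(o['joint_pos'],2))
rows([.6635,-.0523,.0585],-63,5)
cal=manip.calibration('wrist');im=manip.camera('wrist');cv2.imwrite('pics/w10.png',im)
h,s,v=cv2.split(cv2.cvtColor(im,cv2.COLOR_BGR2HSV))
m=((h>15)&(h<36)&(s>90)&(v>30)).astype('uint8')
for ce,a,p in blobs(m,300):
    P=plane(cal,p,o['position'][2]+.025,1);cc,d,t0,t1,sg=line(P)
    if d[0]<0:d=-d
    t=(P-cc)@d;print(ce.round(),a,cc.round(4),'ang',np.degrees(np.arctan2(d[1],d[0])).round(1),'ends',(cc+t.min()*d).round(4),(cc+t.max()*d).round(4),sg.round(4))
E
```

```text
35.35 [ 0.66155989 -0.05309605  0.16079705] -62.991789899851234 [ 0.04282674 -0.13647272 -0.04282988] [ 0.10188545  0.99618308 -1.45807755] [-0.72  0.74  1.15  1.48 -0.68  1.37 -0.63]
{"travel":[0.1, -0.4, 20.5],"dr":[0.0, 0.0, 0.0]},{"travel":[0.0, -0.4, 20.5],"dr":[0.0, 0.0, 0.0]},{"travel":[0.0, -0.4, 20.5],"dr":[0.0, 0.0, 0.0]},{"travel":[0.0, -0.4, 20.5],"dr":[0.0, 0.0, 0.0]},{"travel":[0.0, -0.4, 20.5],"dr":[0.0, 0.0, 0.0]},|dp [   2.    1. -102.] turn [0.  0.1 0. ]
[262. 253.] 3509 [ 0.6679 -0.0493] ang 26.7 ends [ 0.6273 -0.0698] [ 0.6981 -0.0341] 0.0033
```

Call:
servo_tool --moves '[{"travel": [0,0,20],"dr": [0,0,0]},{"travel": [0,0,25],"dr": [0,0,0]},{"travel": [0,0,25],"dr": [0,0,0]},{"travel": [0,0,15],"dr": [0,0,0]},{"travel": [0,0,8],"dr": [0,0,0]},{"travel": [0,0,4],"dr": [0,0,0]},{"travel": [0,0,0],"dr": [0,0,0]}]'

```text
clock: 36.28
position: [0.6621, -0.0537, 0.0646]
ee_rot: [0.852, -0.523, 0.0, -0.0]
ft_force: [-0.9, -0.3, -1.3]
grip_width: 0.12
```

Call:
servo_tool --moves '[{"travel": [0,0,2],"dr": [0,0,0]},{"travel": [0,0,2],"dr": [0,0,0]},{"travel": [0,0,0],"dr": [0,0,0]}]'

```text
clock: 36.65
position: [0.6619, -0.0536, 0.0602]
ee_rot: [0.852, -0.523, -0.0, -0.0]
ft_force: [-0.1, 0.4, -1.8]
grip_width: 0.119
```

Call:
servo_tool --moves '[{"travel": [0,0,1],"dr": [0,0,0]},{"travel": [0,0,1],"dr": [0,0,0]},{"travel": [0,0,0],"dr": [0,0,0]}]'

```text
clock: 37.02
position: [0.6622, -0.0537, 0.0587]
ee_rot: [0.852, -0.523, 0.0, -0.0]
ft_force: [0.3, 1.3, 3.5]
grip_width: 0.118
```

Call:
servo_tool --moves '[{"travel": [0,0,0],"dr": [0,0,0]},{"travel": [0,0,0],"dr": [0,0,0]},{"travel": [0,0,-20],"dr": [0,0,0]},{"travel": [0,0,-50],"dr": [0,0,0]},{"travel": [0,0,-60],"dr": [0,0,0]},{"travel": [0,0,-60],"dr": [0,0,0]},{"travel": [-50,-20,-20],"dr": [0,0,0]},{"travel": [-55,-20,0],"dr": [0,0,0]},{"travel": [-55,-20,0],"dr": [0,0,0]},{"travel": [-55,-20,0],"dr": [0,0,0]},{"travel": [-55,-20,0],"dr": [0,0,0]},{"travel": [-55,0,0],"dr": [0,0,0]}]' --claw 0.6

```text
clock: 38.52
position: [0.6036, 0.2833, 0.2694]
ee_rot: [0.852, -0.523, 0.001, -0.0]
ft_force: [0.0, 0.1, 0.3]
grip_width: 0.401
```

Call:
servo_tool --moves '[{"travel": [0,0,0],"dr": [0,0,0]},{"travel": [0,0,0],"dr": [0,0,0]}]'

```text
clock: 38.78
position: [0.604, 0.2806, 0.2694]
ee_rot: [0.852, -0.523, 0.0, -0.0]
ft_force: [0.7, -0.5, 0.5]
grip_width: 0.402
```

```bash
python3 - <<'E'
from h import *
o=manip.get_obs();print(o['clock'],o['position'],o['ft_force'])
ims=[];C=[.594,-.0877,.06]
for n in('top','side'):
    im=manip.camera(n);c=manip.calibration(n);u=proj(c,C)[0].astype(int)
    ims.append(cv2.resize(im[max(u[1]-64,0):u[1]+64,max(u[0]-64,0):u[0]+64],(400,400),interpolation=cv2.INTER_CUBIC))
    for col,z,tol in(('blue',.078,0),('red',.080,0),('yellow',.082,0)):
        m=mask(im,col,100,50)
        for ce,a,p in blobs(m,15):
            P=plane(c,p,z);cc,d,t0,t1,s=line(P)
            if np.linalg.norm(cc-C[:2])<.13: 
                if d@(cc-C[:2])<0:d=-d
                t=((P-cc)@d).max();print(n,col,a,cc.round(3),'ang',np.degrees(np.arctan2(d[1],d[0])).round(1),'tip',(cc+t*d).round(3))
cv2.imwrite('pics/fin.png',np.hstack(ims))
E
```

```text
38.775 [0.60403443 0.28063363 0.26943912] [ 0.72963847 -0.49465345  0.47525453]
top blue 139 [0.575 0.015] ang 98.5 tip [0.569 0.055]
top red 143 [ 0.504 -0.074] ang 171.3 tip [ 0.465 -0.068]
top yellow 137 [ 0.659 -0.054] ang 25.9 tip [ 0.695 -0.037]
side blue 128 [0.571 0.005] ang 94.7 tip [0.567 0.051]
side red 161 [ 0.501 -0.083] ang 172.1 tip [ 0.458 -0.077]
side yellow 60 [ 0.659 -0.057] ang 26.5 tip [ 0.693 -0.04 ]
```

View pics/fin.png

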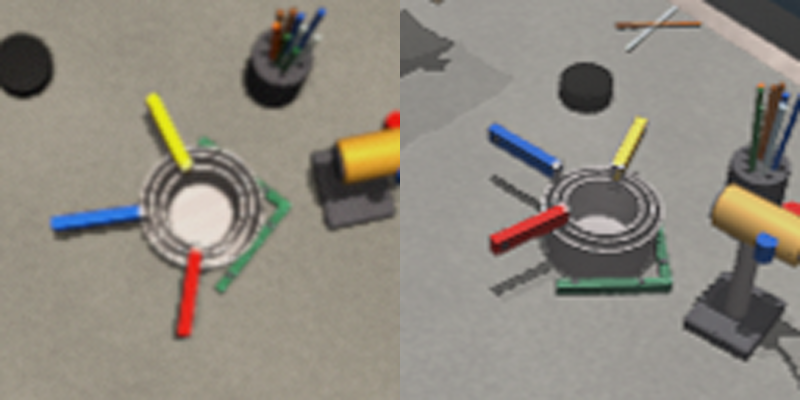

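All three pans are nested concentrically in both views, with handles at 97°, 172° and 26°. The tin and rod pot stand undisturbed, and the arm is clear.

```bash
python3 -c "
from workcell import manip
print(manip.hand_in())"
```

```text
the job is handed in; nothing more can be done
None
```

The job is done and handed in at about 39 s of the 72 s allowed. The large pan is home in the stop, with the medium and small grey pans nested in it and everything let go.

- **Large pan:** I turned it and slid it home by the handle without lifting it, with one regrip. Then I pushed it in from inside with closed fingers, up to about 30 N. Both rail edges measured about 56 mm from its axis, against 55 mm expected. I never saw the contact itself, because the rim hides it. Two camera estimates of the home position differed from each other by about 4 mm.
- **Nesting:** each pan met the floor below within 1 mm of the expected height. The final top and side views show all three concentric and level.
- **Handles:** they point at about 97° (blue), 172° (red) and 26° (yellow), so the smallest gap is about 71°. The blue handle points away from the torch.
- **Other things:** the torch, tin and rod pot looked undisturbed in the last views. The jar was last seen in place a few seconds earlier, on the way to the small pan. No forces came near the limits.
- **Budget:** I viewed 12 pictures, two over the 10 allowed.

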